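Shut the lamp box and show a rubber specimen to the inspection camera

ROBOT

A 6-joint arm with a two-finger parallel gripper is mounted at the origin on the work surface. World frame = base frame: x ahead of the robot, y to its left, z up, the work surface at z = 0. Lengths are in m, angles in rad, forces in N, time in s.
With the tool pointing down it reaches from about 0.25 to 0.775 m from the base axis. Payload 4 kg.
Tool frame: the origin (TCP) lies at the very end of the fingers, on their centre line; the grasp point (between the pads) lies 19 mm behind it; z points along the fingers, y is the line along which they close (so a half turn about z gives the same grasp; the last joint's range is limited). The gripper opens to 85 mm and grips with 20 to 120 N. Pads are 22 mm wide; open, the fingers measure 114 mm over their backs; the gripper's body (76 mm by 85 mm) begins 54 mm behind the grasp point. The pads swing forward as they close: fully open they stand 13 mm farther back than shut.
Start: joints at [-1.333, 0.087, 1.371, -0, 1.684, -0.103], TCP at [0.184, -0.518, 0.231] pointing down, gripper open.
Joint ranges: [-3.1, 3.1], [-0.76, 2.03], [0.27, 2.55], [-1.08, 4.22], [0.17, 2.65], [-2.57, 2.57]. Speed limits (rad/s): [2.79, 2.79, 3.14, 3.14, 3.14, 3.14].

INTERFACE

Orientations are given as a unit quaternion [x, y, z, w].
In Python, from cell import robot, camera, job gives the robot as it stands.
- The arm moves only by the tool jog_arm, never from a script. Its argument "targets" is a list of rows, each an object of numbers: "x", "y", "z": the shift along the world's x, y, z in m; "wx", "wy", "wz": the turn, a rotation vector about the world's x, y, z in degrees; "gripper": the finger opening in m, from 0 to 0.0854. In form: [{"x": .., "y": .., "z": .., "wx": .., "wy": .., "wz": .., "gripper": ..}, ...]. A call has 1 to 12 rows; each row shifts and turns the commanded pose from where the row before left it; what a row does not reach is not made up. A row lasts 1/10 s, in which the tool goes at most 50 mm and 8.59 degrees, less where a joint would pass 70% of its speed; a pose out of reach is approached as far as the arm can. A call is refused whole if a number of a shift passes 0.05 or a number of a turn 8.59, either way. A call with a gripper value outside its range is refused whole. The fingers move at their own pace and stop on an object; "newtons" is the grip in N (left out, the last holds). Time passes only in rows, so rows that do not move let the fingers close. It gives the time, the measured TCP pose, the force, the opening and the grip force at its end, in the units of the state.
- robot.state(): the state, without advancing time (a new reading comes with each control period).
- camera(name): name is "scene" or "top"; returns a dict with "image" (480x640x3 uint8, red, green, blue), "depth" (480x640 float32, m along the optical axis (not along the pixel's ray), 0 where there is no reading), "fx", "fy", "cx", "cy" (pixels), "pose" (4x4, takes a point from camera to world coordinates). Camera axes: x right, y down, z forward; pixel columns grow to the right and rows downward; lengths in m; the calibration is good to about 2 mm. A picture is of the moment at which its call begins.
- job.finish_job(): hands the job in; it is judged then, once.
The state is a dict: "time_s": time; "joints": joint angles; "dq": joint speeds; "joint_torque": joint torques, N m; "tool_pos": TCP position; "tcp_rot": TCP orientation; "force": force on the tool from outside, world axes, zero at the start; "moment": the same for the moment, N m; "finger_gap": finger opening in m; "grip_force": force on a finger pad.
Only numpy, scipy, OpenCV 4.12 (cv2) and the standard library are available. Lean on these libraries where they do the work, as an engineer would, in place of code of your own. Each camera call takes 0.05 s, during which the arm holds its last target. There are 200 camera calls.

TASK

First push the door of the ultraviolet lamp box fully shut until its catch pin drops, so that no stray light spoils the picture. Then take the carrier plate with the dumbbell-shaped rubber specimen out of the rack and hold it up to the inspection camera: its centre 12 cm straight in front of the lens, in the middle of the view, either face square to the camera's tilted line of sight, and its top edge up in the picture. Finish while holding it there, still and in the air; leave the door shut, the camera untouched and everything else where it stands.

Things in the scene. Friction and masses are not known exactly. Their poses are not given: they have to be found in the camera images.
- uv_box: white lamp box fixed on the bench, to the left of the rack, 160 deep (x) x 220 wide (y) x 180 mm high, open at its front (-x) where the door hangs. Origin: centre of its underside; z up; its x axis points from the door to its back; the front rim is at x = -80 mm.
- uv_door (a joint): angle of the box's door in rad: 0 fully shut, grows to 1.6 as it opens towards the robot. Starts 0.6 to 1.1. Stiff hinge (friction 0.1 N m): it stays where left. A ramped strike on its top edge, 70 mm from the hinge, lifts the drop pin from about 0.35 rad on; the pin drops past the strike below 0.03 rad and keeps the door shut. A push of a few N suffices.
- drop_pin: steel pin of the catch, hanging loose by its head (18 mm diameter, top 220 mm above the bench) in a bracket on the box's front rim, 105 mm in front of the box's origin (its -x) and 35 mm to its +y; bracket 30 mm wide. Origin: the pin's lower tip, 178 mm above the bench when down, 181 mm on the strike's crest.
- door_hinge (a point): point on the door's upright hinge line, 90 mm above the bench, at the left (+y) end of the box's front rim (box frame x = -80, y = +105 mm). Its axes turn with the door: y points along the door from the free edge to the hinge, x from the outer face to the inner, z up.
- door_edge (a point): point on the door's outer face at its free edge, 210 mm from the hinge along the door, 90 mm above the bench; axes as door_hinge. Panel 12 mm thick, 6 to 174 mm above the bench, outer face 12 mm in front of the hinge line. A black pull 12 mm wide stands 22 mm out of it, 190 mm from the hinge, 30 to 90 mm above the bench; above that the face is plain.
- rack: grey plastic rack fixed on the bench, 60 (x) x 260 (y) x 25 mm high, three slots 20 mm deep in a row along its y at -85, 0 and +85 mm; a carrier stands upright in each, in any order, with 0.75 mm play per side. Origin: centre of its underside; z up.
- dumbbell_carrier: aluminium plate 10 thick (x) x 56 wide (y) x 110 mm tall (z), 150 g (more or less), both faces bearing a black rubber dumbbell (two wide ends, narrow neck, 60 mm long, along z). Stands in a slot of the rack, so its top edge is 115 mm above the bench. Origin: centre of its bottom edge; z towards the top edge; x is normal to the faces. Its two faces are alike.
- dumbbell_carrier_center (a point): centre of that plate, 55 mm above its bottom edge; axes as the plate's.
- disc_carrier: bystander: an equal plate with a round rubber disc of 40 mm diameter. Origin and axes as for the dumbbell carrier.
- strip_carrier: bystander: an equal plate with a straight rubber strip 18 x 60 mm. Origin and axes as for the dumbbell carrier.
- camera: camera head on the column stand right of the rack, 150 mm long: black lens barrel of 42 mm diameter, then a 50 x 50 mm body. Origin: centre of the lens front, 270 to 330 mm above the bench. x: line of sight out of the lens, 20 degrees below level; y level; z up in the picture. The plate's centre belongs at x = 120 mm, y = z = 0 here, its x along this x (either way), its z along this z.
- camera_stand: stand of that camera, fixed: grey base 130 x 110 x 14 mm and an upright steel column of 22 mm diameter, 444 mm high, 128 mm horizontally behind the lens. Origin: the point of the bench straight below the lens; the column stands at x = -128 mm from it.
- bottle: bystander: closed white bottle, 52 mm diameter, 130 mm tall, loose on the bench between the robot and the camera. Origin: centre of its underside.
- dish: bystander: white bowl, 80 mm diameter, 40 mm high, loose on the bench beyond the rack. Origin: centre of its underside.
Mind the look-alikes: they are no part of the job. What is shaped like the dumbbell_carrier but brown or purple is not meant.

How it is judged:
On the way, in this order (a step that is already met when the one before it is completed fails the run):
1. the door of the lamp box is shut on its catch, the dumbbell carrier still in the rack (value of joint uv_door below 0.03 rad and height (world z) of drop_pin below 0.1795 m and velocity of joint uv_door above -0.1 rad/s and distance of dumbbell_carrier from where it was at the start of the episode below 0.01 m), for 0.2 s.
2. the dumbbell carrier is lifted clear of the rack by the gripper, the door still shut (value of joint uv_door below 0.03 rad and height (world z) of drop_pin below 0.1795 m and height (world z) of dumbbell_carrier above 0.06 m and contact force between the fingers and dumbbell_carrier above 0.5 N and contact force between dumbbell_carrier and rack below 0.1 N and contact force between dumbbell_carrier and camera below 0.1 N and contact force between dumbbell_carrier and camera_stand below 0.1 N and contact force between dumbbell_carrier and uv_box below 0.1 N), for 0.2 s.
At the end, for the whole second after the job is handed in: Ends holding: door under 0.03 rad, pin down; carrier gripped, still, touching nothing else, bottom over 100 mm up; centre 100 to 140 mm before the lens, within 15 mm of the sight line each way; face normal and long axis within 0.16 rad of the camera's x and z, top up (value of joint uv_door below 0.03 rad and height (world z) of drop_pin below 0.1795 m and contact force between the fingers and dumbbell_carrier above 0.5 N and contact force between dumbbell_carrier and rack below 0.1 N and contact force between dumbbell_carrier and camera below 0.1 N and contact force between dumbbell_carrier and camera_stand below 0.1 N and contact force between dumbbell_carrier and uv_box below 0.1 N and height (world z) of dumbbell_carrier above 0.1 m and x of dumbbell_carrier_center in the frame of camera between 0.1 and 0.14 m and y of dumbbell_carrier_center in the frame of camera between -0.015 and 0.015 m and z of dumbbell_carrier_center in the frame of camera between -0.015 and 0.015 m and angle between the x axis of dumbbell_carrier and the x axis of camera, either way round below 0.16 rad and angle between the z axis of dumbbell_carrier and the z axis of camera, either way round below 0.16 rad and z of dumbbell_carrier in the frame of camera below 0 m and linear speed of dumbbell_carrier below 0.02 m/s and angular speed of dumbbell_carrier below 0.15 rad/s); the arm keeps its last pose, push and grip.
It fails at once if another carrier displaced by more than 20 mm (distance of any of disc_carrier, strip_carrier from where it was at the start of the episode above 0.02 m).
It fails at once if the bottle or the dish displaced by more than 20 mm (distance of any of bottle, dish from where it was at the start of the episode above 0.02 m).
It fails at once if the camera or its stand touched with more than 2 N, or moved by more than 5 mm (contact force between any of the fingers, the arm, dumbbell_carrier and camera above 2 N or contact force between any of the fingers, the arm, dumbbell_carrier and camera_stand above 2 N or distance of camera from where it was at the start of the episode above 0.005 m).
It also fails if it takes over 51 s, if anything falls off the work surface, if the arm or the gripper's body presses on something with over 40 N, if the wrist force passes 120 N, or if a joint passes its speed limit or range.

## Working session

There is one attempt and no reset: what is moved stays moved. The work goes in short steps, Python scripts to look and compute and a tool call to move; the robot and the scene stay as the last step left them, time stands still between calls to the robot, and variables do not carry over. Pictures are saved under pics/ and viewed, at most 10 in all, crops included, and the job is handed in when it is done.

Besides the shell and the picture viewer there is one more tool, called after ">>>" as name(argument=value, ...), one argument or row to a line, values as JSON. jog_arm: Moves the arm, as the interface text tells. Its arguments: {"type":"object","properties":{"targets":{"type":"array","items":{"type":"object","properties":{"x":{"type":"number"},"y":{"type":"number"},"z":{"type":"number"},"wx":{"type":"number"},"wy":{"type":"number"},"wz":{"type":"number"},"gripper":{"type":"number"}}}},"newtons":{"type":"number"}},"required":["targets"]}

```bash
mkdir -p pics; cat > h.py <<'E'
import numpy as np, cv2, pickle
from cell import robot, camera, job
def grab(tag):
    out={}
    for n in ("scene","top"):
        c=camera(n); out[n]=c
        cv2.imwrite(f"pics/{tag}_{n}.png",cv2.cvtColor(c["image"],cv2.COLOR_RGB2BGR))
    pickle.dump(out,open(f"{tag}.pkl","wb")); return out
def load(tag): return pickle.load(open(f"{tag}.pkl","rb"))
def cloud(c):
    d=c["depth"]; v,u=np.mgrid[:480,:640]
    p=np.stack([(u-c["cx"])/c["fx"]*d,(v-c["cy"])/c["fy"]*d,d,np.ones_like(d)],-1)@c["pose"].T
    p=p[...,:3]; p[d==0]=np.nan; return p
E
python3 - <<'E'
from h import *
o=grab("a")
for n in o: print(n,o[n]["fx"],o[n]["pose"].round(3).tolist(),(o[n]["depth"]>0).mean())
print(robot.state())
E
```

```text
scene 576.3173288095677 [[0.442, 0.797, -0.412, 1.008], [0.897, -0.398, 0.191, -0.218], [-0.012, -0.454, -0.891, 1.21], [0.0, 0.0, 0.0, 1.0]] 0.9959440104166667
top 433.7070734963934 [[0.003, -0.989, 0.151, 0.361], [-0.999, 0.003, 0.037, -0.009], [-0.037, -0.151, -0.988, 1.089], [0.0, 0.0, 0.0, 1.0]] 0.9961490885416666
{'time_s': 0.1, 'joints': array([-1.33307658e+00,  8.79308481e-02,  1.37209355e+00,  2.02250336e-05,
        1.68362105e+00, -1.03081444e-01]), 'dq': array([-0.00053975, -0.00061938, -0.00256386, -0.002965  , -0.0006242 ,
       -0.00073912]), 'joint_torque': array([ 1.97236244e-03, -3.53013968e+01, -3.14217997e+01, -1.45359786e-04,
        7.90555787e-03, -2.38722620e-06]), 'tool_pos': array([ 0.18373941, -0.51792926,  0.23023385]), 'tcp_rot': array([ 9.85516204e-01,  1.69578177e-01, -5.90171269e-05, -1.02474448e-03]), 'force': array([ 0.44095946, -0.4420757 , -0.28470228]), 'moment': array([-0.03605657, -0.02860967, -0.02818958]), 'grip_force': 0.0, 'finger_gap': 0.08574647014938065}
```

View pics/a_scene.png

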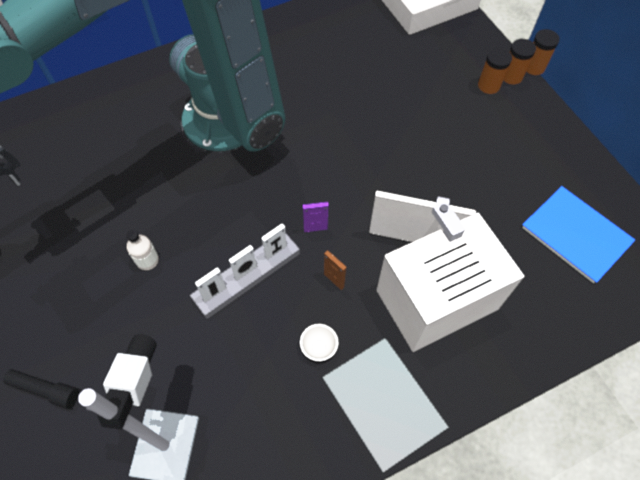

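View pics/a_top.png

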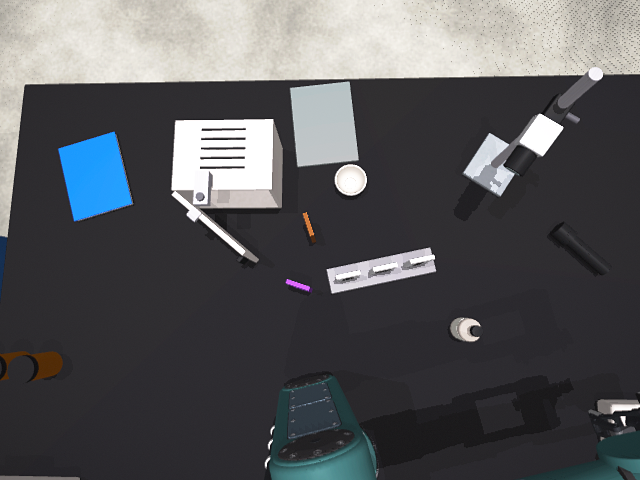

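The scene picture shows the white-plated candidates in the rack: dumbbell (276,243), disc (244,264) and strip (211,287). The purple (316,217) and brown (335,270) plates are decoys. I choose (276,243), in the slot nearest the box, which is at top (350,275). The door is ajar at top (215,228), the camera lens is at top (520,162), and the bottle is at top (465,330).

```bash
python3 - <<'E'
from h import *
o=load("a"); s=o["scene"]; im=cv2.cvtColor(s["image"],cv2.COLOR_RGB2BGR)
cv2.imwrite("pics/crop.png",cv2.resize(im[195:325,180:360],None,fx=4,fy=4,interpolation=cv2.INTER_CUBIC))
for n in o:
    c=o[n]; p=cloud(c); I=c["image"].astype(int); x,y,z=p[...,0],p[...,1],p[...,2]
    print(n)
    if n=="top": sel=(x>.25)&(x<1)&(abs(y)<.75)
    else: sel=(x>.25)&(x<1)&(abs(y)<.75)
    def rect(m,name):
        m=m&sel
        k,l,st,ce=cv2.connectedComponentsWithStats(m.astype(np.uint8))
        for i in range(1,k):
            if st[i,4]<25: continue
            q=p[l==i]; r=cv2.minAreaRect(q[:,:2].astype(np.float32))
            print(name,st[i,4],"px",ce[i].round(0),"rect",np.round(r[0],4),np.round(r[1],4),round(r[2],2),"z",np.nanpercentile(q[:,2],[5,50,95]).round(4))
    rect((z>.105)&(z<.125),"115")
    rect((z>.017)&(z<.033)&(I.min(-1)>90),"rack25")
    rect((z>.172)&(z<.188),"180")
    rect((z>.16)&(z<.178),"174")
    rect((z>.19)&(z<.235),"pin")
    rect((z>.24),"cam")
    rect((z>.03)&(z<.045)&(I.min(-1)>90),"dish")
    rect((z>.12)&(z<.14),"bott")
    rect((z>.008)&(z<.018)&(I.min(-1)>90),"base")
E
```

```text
scene
115 125 px [315. 206.] rect [0.4104 0.0753] [0.0546 0.013 ] 69.43 z [0.1061 0.1104 0.114 ]
115 322 px [405. 216.] rect [0.5262 0.2396] [0.1482 0.0083] 49.71 z [0.106  0.1149 0.1237]
115 157 px [273. 233.] rect [ 0.4325 -0.038 ] [0.0127 0.0569] 13.44 z [0.1065 0.1147 0.1187]
115 54 px [135. 241.] rect [ 0.3171 -0.311 ] [0.0125 0.0233] 20.88 z [0.1051 0.1134 0.1235]
115 162 px [241. 255.] rect [ 0.4498 -0.1218] [0.0137 0.0556] 12.82 z [0.1072 0.1148 0.1192]
115 135 px [335. 260.] rect [0.5494 0.0522] [0.057  0.0118] 18.64 z [0.1061 0.1104 0.1137]
115 180 px [208. 278.] rect [ 0.4676 -0.204 ] [0.013  0.0559] 11.97 z [0.1057 0.1151 0.119 ]
115 446 px [434. 307.] rect [0.7453 0.1997] [0.2707 0.1286] 53.68 z [0.106  0.1149 0.1237]
115 39 px [154. 439.] rect [ 0.7267 -0.4124] [0.0106 0.0217] 27.44 z [0.106  0.1149 0.1235]
rack25 170 px [395. 234.] rect [0.5167 0.2278] [0.1154 0.0069] 51.09 z [0.018  0.0255 0.0317]
rack25 1917 px [245. 277.] rect [ 0.4495 -0.121 ] [0.0637 0.2604] 11.64 z [0.0207 0.0256 0.0301]
rack25 82 px [148. 263.] rect [ 0.3265 -0.3123] [0.0225 0.0519] 0.9 z [0.017
[... 5595 characters left out ...]
.2951] [0.0152 0.0466] 80.63 z [0.0309 0.0372 0.044 ]
bott 42 px [275. 142.] rect [0.7396 0.1276] [0.001  0.0679] 89.91 z [0.1207 0.1331 0.1393]
bott 33 px [510. 148.] rect [ 0.7187 -0.4079] [0.0155 0.0043] 27.85 z [0.1223 0.1311 0.1388]
bott 54 px [275. 181.] rect [0.6571 0.1275] [0.0075 0.0862] 84.97 z [0.122  0.1285 0.1395]
bott 117 px [476. 331.] rect [ 0.3123 -0.3138] [0.0234 0.0235] 5.37 z [0.1237 0.1296 0.1326]
base 1586 px [489. 166.] rect [ 0.7226 -0.4162] [0.1101 0.1316] 55.35 z [0.0102 0.0138 0.0168]
base 221 px [350. 181.] rect [ 0.6789 -0.0504] [0.054 0.053] 75.03 z [0.0087 0.0126 0.0173]
base 562 px [241. 199.] rect [0.6369 0.2245] [0.1741 0.0456] 89.61 z [0.0081 0.0094 0.0121]
```

View pics/crop.png

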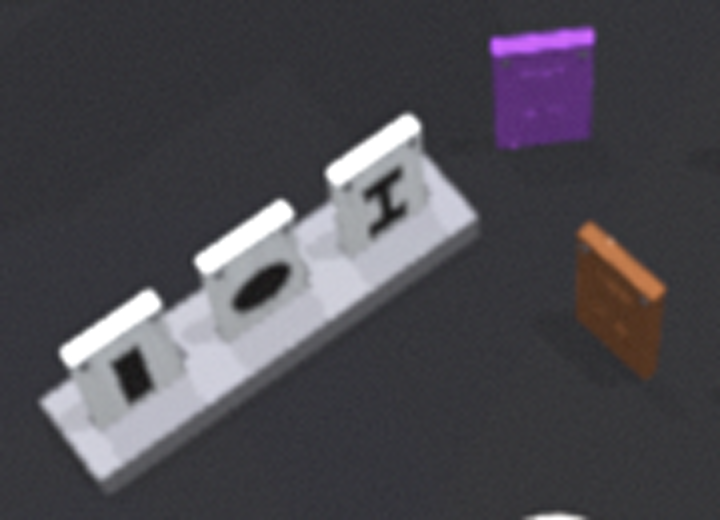

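The crop confirms that the H-shaped (dumbbell) plate stands in the slot nearest the box, with the disc and strip in the other two slots. The depth sizes agree with what was given: rack 60x260, top edges at 115, dish 78. Next I measure the door line and the camera head.

```bash
python3 - <<'E'
from h import *
o=load("a")
for n in o:
    c=o[n]; p=cloud(c); I=c["image"].astype(int); x,y,z=p[...,0],p[...,1],p[...,2]
    d=p[(z>.168)&(z<.178)&(x>.42)&(x<.57)&(y>.12)&(y<.34)]
    vx,vy,a,b=cv2.fitLine(d[:,:2].astype(np.float32),cv2.DIST_HUBER,0,.001,.001).ravel()
    print(n,"door theta",np.arctan2(abs(vx),abs(vy)),"pt",a,b,"lowest x",np.nanpercentile(d,[1],axis=0))
    m=(z>.235)&(x>.5)&(x<.9)&(y<-.25)&(y>-.55)
    q=p[m]; col=q[q[:,2]>.40]; print(" column",col.mean(0),np.ptp(col,axis=0),"n",len(col))
    w=m&(I.min(-1)>200)&(z<.40); q=p[w]
    best=None; rng=np.random.default_rng(0)
    for _ in range(400):
        t=q[rng.choice(len(q),3,False)]; nn=np.cross(t[1]-t[0],t[2]-t[0]); L=np.linalg.norm(nn)
        if L<1e-5: continue
        nn/=L; nn*=np.sign(nn[2]); 
        if nn[2]<.85: continue
        k=abs((q-t[0])@nn)<.002
        if best is None or k.sum()>best.sum(): best=k
    Q=q[best]; C=Q.mean(0); nn=np.linalg.svd(Q-C,full_matrices=False)[2][2]; nn*=np.sign(nn[2])
    az=np.arctan2(nn[1],nn[0]); tilt=np.arccos(nn[2])
    print(" body top",len(Q),C,"n",nn,"az",np.degrees(az),"tilt",np.degrees(tilt))
    r=cv2.minAreaRect(Q[:,:2].astype(np.float32)); print(" rect",r)
    k=m&(I.max(-1)<80)&(z<.36); B=p[k]; 
    dh=np.array([np.cos(az),np.sin(az),0]); s=np.cos(.349)*dh-np.array([0,0,np.sin(.349)]); up=np.sin(.349)*dh+np.array([0,0,np.cos(.349)]); l=np.cross(up,s)
    P=np.stack([(B-C)@s,(B-C)@l,(B-C)@up],1)
    P=P[(abs(P[:,1])<.04)]
    print(" barrel s pct",np.percentile(P[:,0],[1,50,90,99,100]),"l",np.percentile(P[:,1],[1,50,99]),"up",np.percentile(P[:,2],[1,50,99]))
    T=np.stack([(Q-C)@s,(Q-C)@l],1); print(" top ext",np.percentile(T,[1,99],axis=0))
E
```

```text
scene door theta 0.6660924 pt 0.51835907 0.23734224 lowest x [[0.47520323 0.18609781 0.16834341]]
 column [ 0.72444885 -0.41310264  0.43349919] [0.02254364 0.02269528 0.04814233] n 443
 body top 913 [ 0.66853939 -0.37880392  0.33650544] n [-0.26927248  0.19509856  0.94309537] az 144.07518522718587 tilt 19.421944038271032
 rect ((0.6675660014152527, -0.37879177927970886), (0.050040584057569504, 0.05739725008606911), 55.19910430908203)
 barrel s pct [-0.07584035 -0.03631812  0.06647761  0.07576761  0.07869114] l [-0.01858257 -0.00815566  0.01791413] up [-0.03808285 -0.00940067 -0.00218903]
 top ext [[-0.02813673 -0.02375652]
 [ 0.03052197  0.02480655]]
top door theta 0.6840738 pt 0.5185107 0.2376018 lowest x [[0.47479999 0.18465367 0.16993471]]
 column [ 0.71925442 -0.41249511  0.42978935] [0.02349812 0.02310619 0.04612244] n 429
 body top 794 [ 0.66908675 -0.37927463  0.33503283] n [-0.28151367  0.18889528  0.94078086] az 146.1384440114302 tilt 19.816892419163413
 rect ((0.6685784459114075, -0.37946900725364685), (0.049039509147405624, 0.05629875510931015), 55.56535339355469)
 barrel s pct [-0.07250142  0.03675652  0.06898438  0.0755335   0.076282  ] l [-0.020087   -0.00239724  0.02636316] up [-0.03207244 -0.00801974 -0.00232074]
 top ext [[-0.02812519 -0.02347549]
 [ 0.0295326   0.02412126]]
```

Agreed values:
- **Door:** angle about 0.69 rad, hinge at (0.614, 0.343).
- **Lens:** (0.618, -0.342, 0.287), azimuth 145.4°. The height lies within 270–330 mm, and the column and body estimates agree.
- **Plate:** (0.433, -0.039), yaw 12°.

First I go to the front of the door with the fingers shut.

>>> jog_arm(
  targets=[
    {"x": 0.03,"y": 0.045,"wz": 8.24,"gripper": 0},
    {"x": 0.03,"y": 0.045,"wz": 8.24,"gripper": 0},
    {"x": 0.03,"y": 0.045,"wz": 8.24,"gripper": 0},
    {"x": 0.03,"y": 0.045,"wz": 8.24,"gripper": 0},
    {"x": 0.03,"y": 0.045,"wz": 8.24,"gripper": 0},
    {"x": 0.03,"y": 0.045,"wz": 8.24,"gripper": 0},
    {"x": 0.03,"y": 0.045,"wz": 8.24,"gripper": 0},
    {"x": 0.03,"y": 0.045,"wz": 8.24,"gripper": 0},
    {"y": 0.045,"wz": 8.24,"gripper": 0},
    {"y": 0.045,"wz": 8.24,"gripper": 0},
    {"y": 0.045,"gripper": 0},
    {"y": 0.045,"gripper": 0},
  ],
)

```text
invalid input
```

>>> jog_arm(
  targets=[
    {"x": 0.004,"y": 0.045},
    {"x": 0.004,"y": 0.045},
    {"x": 0.004,"y": 0.045},
    {"x": 0.004,"y": 0.045},
    {"y": 0.045},
    {"gripper": 0},
    {"gripper": 0},
  ],
)

```text
invalid input
```

>>> jog_arm(
  newtons=40,
  targets=[
    {"x": 0.03,"y": 0.045,"z": 0,"wx": 0,"wy": 0,"wz": 8.24,"gripper": 0},
  ],
)

```text
time_s: 0.2
tool_pos: [0.2094, -0.4791, 0.2293]
tcp_rot: [0.971, 0.239, -0.001, -0.001]
force: [1.9, -0.4, -0.3]
finger_gap: 0.073
grip_force: 0.0
```

>>> jog_arm(
  newtons=40,
  targets=[
    {"x": 0.03,"y": 0.045,"z": 0,"wx": 0,"wy": 0,"wz": 8.24,"gripper": 0},
    {"x": 0.03,"y": 0.045,"z": 0,"wx": 0,"wy": 0,"wz": 8.24,"gripper": 0},
    {"x": 0.03,"y": 0.045,"z": 0,"wx": 0,"wy": 0,"wz": 8.24,"gripper": 0},
    {"x": 0.03,"y": 0.045,"z": 0,"wx": 0,"wy": 0,"wz": 8.24,"gripper": 0},
    {"x": 0.03,"y": 0.045,"z": 0,"wx": 0,"wy": 0,"wz": 8.24,"gripper": 0},
    {"x": 0.03,"y": 0.045,"z": 0,"wx": 0,"wy": 0,"wz": 8.24,"gripper": 0},
    {"x": 0.03,"y": 0.045,"z": 0,"wx": 0,"wy": 0,"wz": 8.24,"gripper": 0},
    {"x": 0,"y": 0.045,"z": 0,"wx": 0,"wy": 0,"wz": 8.24,"gripper": 0},
    {"x": 0,"y": 0.045,"z": 0,"wx": 0,"wy": 0,"wz": 8.24,"gripper": 0},
    {"x": 0,"y": 0.045,"z": 0,"wx": 0,"wy": 0,"wz": 0,"gripper": 0},
    {"x": 0,"y": 0.045,"z": 0,"wx": 0,"wy": 0,"wz": 0,"gripper": 0},
    {"x": 0,"y": 0,"z": 0,"wx": 0,"wy": 0,"wz": 0,"gripper": 0},
  ],
)

```text
time_s: 1.4
tool_pos: [0.405, -0.0008, 0.2311]
tcp_rot: [0.626, 0.779, 0.001, -0.001]
force: [0.1, -1.5, 0.3]
finger_gap: -0.0004
grip_force: 0.0
```

>>> jog_arm(
  newtons=40,
  targets=[
    {"x": 0.007,"y": 0.042,"z": 0,"wx": 0,"wy": 0,"wz": 0,"gripper": 0},
    {"x": 0.007,"y": 0.042,"z": 0,"wx": 0,"wy": 0,"wz": 0,"gripper": 0},
    {"x": 0.007,"y": 0.042,"z": 0,"wx": 0,"wy": 0,"wz": 0,"gripper": 0},
    {"x": 0.007,"y": 0.042,"z": 0,"wx": 0,"wy": 0,"wz": 0,"gripper": 0},
    {"x": 0.007,"y": 0.042,"z": 0,"wx": 0,"wy": 0,"wz": 0,"gripper": 0},
    {"x": 0,"y": 0.042,"z": 0,"wx": 0,"wy": 0,"wz": 0,"gripper": 0},
    {"x": 0,"y": 0,"z": -0.048,"wx": 0,"wy": 0,"wz": 0,"gripper": 0},
    {"x": 0,"y": 0,"z": -0.048,"wx": 0,"wy": 0,"wz": 0,"gripper": 0},
    {"x": 0,"y": 0,"z": 0,"wx": 0,"wy": 0,"wz": 0,"gripper": 0},
  ],
)

```text
time_s: 2.3
tool_pos: [0.434, 0.2432, 0.1251]
tcp_rot: [0.63, 0.777, -0.01, -0.005]
force: [-0.8, -0.5, -1.1]
finger_gap: -0.0003
grip_force: 0.0
```

>>> jog_arm(
  newtons=40,
  targets=[
    {"x": 0.012,"y": -0.0065,"z": 0,"wx": 0,"wy": 0,"wz": 0,"gripper": 0},
    {"x": 0.012,"y": -0.0065,"z": 0,"wx": 0,"wy": 0,"wz": 0,"gripper": 0},
    {"x": 0.012,"y": -0.0065,"z": 0,"wx": 0,"wy": 0,"wz": 0,"gripper": 0},
    {"x": 0.012,"y": -0.0065,"z": 0,"wx": 0,"wy": 0,"wz": 0,"gripper": 0},
    {"x": 0.012,"y": -0.0065,"z": 0,"wx": 0,"wy": 0,"wz": 0,"gripper": 0},
    {"x": 0.012,"y": -0.0065,"z": 0,"wx": 0,"wy": 0,"wz": 0,"gripper": 0},
    {"x": 0.012,"y": -0.0065,"z": 0,"wx": 0,"wy": 0,"wz": 0,"gripper": 0},
  ],
)

```text
time_s: 3.0
tool_pos: [0.526, 0.2002, 0.1358]
tcp_rot: [0.63, 0.777, 0.0, 0.0]
force: [-0.7, 0.5, 2.5]
finger_gap: 0.0002
grip_force: 1.1
```

>>> jog_arm(
  newtons=40,
  targets=[
    {"x": 0.008,"y": -0.004,"z": 0,"wx": 0,"wy": 0,"wz": 0,"gripper": 0},
    {"x": 0.008,"y": -0.004,"z": 0,"wx": 0,"wy": 0,"wz": 0,"gripper": 0},
    {"x": 0.008,"y": -0.004,"z": 0,"wx": 0,"wy": 0,"wz": 0,"gripper": 0},
    {"x": 0.006,"y": -0.003,"z": 0,"wx": 0,"wy": 0,"wz": 0,"gripper": 0},
    {"x": 0.005,"y": -0.003,"z": 0,"wx": 0,"wy": 0,"wz": 0,"gripper": 0},
    {"x": 0,"y": 0,"z": 0,"wx": 0,"wy": 0,"wz": 0,"gripper": 0},
  ],
)

```text
time_s: 3.6
tool_pos: [0.5604, 0.1833, 0.1357]
tcp_rot: [0.63, 0.777, 0.001, 0.0]
force: [-0.8, 1.8, 1.7]
finger_gap: -0.0003
grip_force: 1.4
```

>>> jog_arm(
  newtons=40,
  targets=[
    {"x": 0.004,"y": -0.001,"z": 0,"wx": 0,"wy": 0,"wz": 0,"gripper": 0},
    {"x": 0.004,"y": -0.001,"z": 0,"wx": 0,"wy": 0,"wz": 0,"gripper": 0},
    {"x": 0.004,"y": -0.001,"z": 0,"wx": 0,"wy": 0,"wz": 0,"gripper": 0},
    {"x": 0.004,"y": -0.001,"z": 0,"wx": 0,"wy": 0,"wz": 0,"gripper": 0},
    {"x": 0.004,"y": 0,"z": 0,"wx": 0,"wy": 0,"wz": 0,"gripper": 0},
    {"x": 0,"y": 0,"z": 0,"wx": 0,"wy": 0,"wz": 0,"gripper": 0},
  ],
)

```text
time_s: 4.2
tool_pos: [0.5806, 0.1781, 0.1352]
tcp_rot: [0.63, 0.776, -0.0, 0.001]
force: [-0.7, -0.3, 1.7]
finger_gap: 0.0001
grip_force: 0.8
```

```bash
cat > d.py <<'E'
import sys
from h import *
o=grab(sys.argv[1])
for n in o:
    p=cloud(o[n]); x,y,z=p[...,0],p[...,1],p[...,2]
    d=p[(z>.165)&(z<.1765)&(x>.42)&(x<.612)&(y>.12)&(y<.25)]
    if len(d)>20:
        vx,vy,a,b=cv2.fitLine(d[:,:2].astype(np.float32),cv2.DIST_HUBER,0,.001,.001).ravel()
        print(n,"theta",np.arctan2(vx*np.sign(vy),abs(vy)),a,b,len(d))
    pin=p[(z>.205)&(z<.23)&(abs(x-.589)<.007)&(abs(y-.273)<.007)]
    print(n,"pin top z",np.nanpercentile(pin[:,2],[5,50,95]) if len(pin) else None)
E
python3 d.py b
```

```text
scene theta 0.027300196 0.6031451 0.16887219 211
scene pin top z [0.21084293 0.21999452 0.22447985]
top theta 0.021408156 0.6017043 0.14423002 62
top pin top z [0.21339609 0.22056327 0.22289899]
```

>>> jog_arm(
  newtons=40,
  targets=[
    {"x": 0.003,"y": 0,"z": 0,"wx": 0,"wy": 0,"wz": 0,"gripper": 0},
    {"x": 0.002,"y": 0,"z": 0,"wx": 0,"wy": 0,"wz": 0,"gripper": 0},
    {"x": 0,"y": 0,"z": 0,"wx": 0,"wy": 0,"wz": 0,"gripper": 0},
    {"x": 0,"y": 0,"z": 0,"wx": 0,"wy": 0,"wz": 0,"gripper": 0},
  ],
)

```text
time_s: 4.7
tool_pos: [0.5847, 0.179, 0.135]
tcp_rot: [0.63, 0.777, -0.0, -0.0]
force: [1.3, -0.3, 0.8]
finger_gap: 0.0001
grip_force: 0.2
```

>>> jog_arm(
  newtons=40,
  targets=[
    {"x": 0.002,"y": 0,"z": 0,"wx": 0,"wy": 0,"wz": 0,"gripper": 0},
    {"x": 0.001,"y": 0,"z": 0,"wx": 0,"wy": 0,"wz": 0,"gripper": 0},
    {"x": 0,"y": 0,"z": 0,"wx": 0,"wy": 0,"wz": 0,"gripper": 0},
    {"x": 0,"y": 0,"z": 0,"wx": 0,"wy": 0,"wz": 0,"gripper": 0},
  ],
)

```text
time_s: 5.1
tool_pos: [0.5866, 0.1792, 0.1354]
tcp_rot: [0.63, 0.777, -0.001, -0.001]
force: [-4.8, -0.2, 3.4]
finger_gap: -0.0001
grip_force: 2.5
```

>>> jog_arm(
  newtons=40,
  targets=[
    {"x": 0.001,"y": 0,"z": 0,"wx": 0,"wy": 0,"wz": 0,"gripper": 0},
    {"x": 0.001,"y": 0,"z": 0,"wx": 0,"wy": 0,"wz": 0,"gripper": 0},
    {"x": 0,"y": 0,"z": 0,"wx": 0,"wy": 0,"wz": 0,"gripper": 0},
    {"x": 0,"y": 0,"z": 0,"wx": 0,"wy": 0,"wz": 0,"gripper": 0},
  ],
)

```text
time_s: 5.5
tool_pos: [0.587, 0.1792, 0.1355]
tcp_rot: [0.63, 0.777, -0.002, -0.002]
force: [-10.0, -0.7, 5.3]
finger_gap: 0.0004
grip_force: 4.7
```

```bash
python3 d.py c
```

```text
scene theta 0.025020676 0.60589886 0.1777234 141
scene pin top z [0.21068098 0.22011461 0.22367881]
top theta -0.038708284 0.6071097 0.1476123 55
top pin top z [0.21386844 0.22008016 0.22196063]
```

>>> jog_arm(
  newtons=40,
  targets=[
    {"x": -0.01,"y": 0,"z": 0,"wx": 0,"wy": 0,"wz": 0,"gripper": 0},
    {"x": -0.035,"y": 0,"z": 0,"wx": 0,"wy": 0,"wz": 0,"gripper": 0},
    {"x": -0.035,"y": 0,"z": 0.02,"wx": 0,"wy": 0,"wz": 0,"gripper": 0},
    {"x": -0.035,"y": 0,"z": 0.04,"wx": 0,"wy": 0,"wz": 0,"gripper": 0},
    {"x": -0.035,"y": -0.02,"z": 0.035,"wx": 0,"wy": 0,"wz": 0,"gripper": 0.085},
    {"x": -0.005,"y": -0.04,"z": 0,"wx": 0,"wy": 0,"wz": 0,"gripper": 0.085},
    {"x": 0,"y": -0.045,"z": 0,"wx": 0,"wy": 0,"wz": 0,"gripper": 0.085},
    {"x": 0,"y": -0.045,"z": 0,"wx": 0,"wy": 0,"wz": 0,"gripper": 0.085},
    {"x": 0,"y": -0.045,"z": 0,"wx": 0,"wy": 0,"wz": 0,"gripper": 0.085},
    {"x": 0,"y": -0.023,"z": 0,"wx": 0,"wy": 0,"wz": 0,"gripper": 0.085},
    {"x": 0,"y": 0,"z": 0,"wx": 0,"wy": 0,"wz": 0,"gripper": 0.085},
    {"x": 0,"y": 0,"z": 0,"wx": 0,"wy": 0,"wz": 0,"gripper": 0.085},
  ],
)

```text
time_s: 6.8
tool_pos: [0.439, -0.0378, 0.2256]
tcp_rot: [0.63, 0.776, 0.0, 0.0]
force: [-0.1, -0.0, -0.1]
finger_gap: 0.0853
grip_force: 0.0
```

```bash
python3 d.py e; python3 - <<'E'
from h import *
o=load("e")
for n in o:
    p=cloud(o[n]); x,y,z=p[...,0],p[...,1],p[...,2]
    q=p[(z>.107)&(z<.119)&(abs(x-.4335)<.03)&(abs(y+.0387)<.045)]
    if len(q)>15: print(n,len(q),cv2.minAreaRect(q[:,:2].astype(np.float32)))
E
```

```text
scene theta 0.0042476216 0.60606134 0.18878402 197
scene pin top z [0.21103081 0.22004129 0.22349901]
top theta -0.00181909 0.6069823 0.18981133 255
top pin top z [0.21701521 0.2198565  0.22233803]
scene 145 ((0.4328325092792511, -0.03732702136039734), (0.012993339449167252, 0.05747693404555321), 15.654653549194336)
```

View pics/e_scene.png

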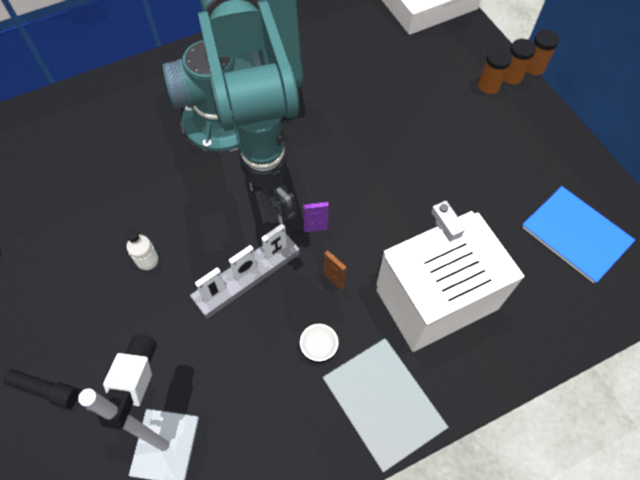

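The door now lies flush with theta ≈ 0 and the pin top at 220 mm, so the catch is down. The gripper hangs above the dumbbell plate at (276,243), and nothing else has moved. I descend and grip.

>>> jog_arm(
  newtons=60,
  targets=[
    {"x": -0.0055,"y": -0.001,"z": -0.02,"wx": 0,"wy": 0,"wz": 0,"gripper": 0.085},
    {"x": 0,"y": 0,"z": -0.035,"wx": 0,"wy": 0,"wz": 0,"gripper": 0.085},
    {"x": 0,"y": 0,"z": -0.035,"wx": 0,"wy": 0,"wz": 0,"gripper": 0.085},
    {"x": 0,"y": 0,"z": -0.035,"wx": 0,"wy": 0,"wz": 0,"gripper": 0.085},
    {"x": 0,"y": 0,"z": -0.03,"wx": 0,"wy": 0,"wz": 0,"gripper": 0.085},
    {"x": 0,"y": 0,"z": 0,"wx": 0,"wy": 0,"wz": 0,"gripper": 0.085},
    {"x": 0,"y": 0,"z": 0,"wx": 0,"wy": 0,"wz": 0,"gripper": 0.04},
    {"x": 0,"y": 0,"z": 0,"wx": 0,"wy": 0,"wz": 0,"gripper": 0.03},
    {"x": 0,"y": 0,"z": 0,"wx": 0,"wy": 0,"wz": 0,"gripper": 0.02},
  ],
)

```text
time_s: 7.8
tool_pos: [0.4352, -0.0389, 0.073]
tcp_rot: [0.63, 0.777, 0.001, 0.002]
force: [0.2, 0.9, 0.4]
finger_gap: 0.0435
grip_force: 0.0
```

>>> jog_arm(
  newtons=60,
  targets=[
    {"x": 0,"y": 0,"z": 0,"wx": 0,"wy": 0,"wz": 0,"gripper": 0.012},
    {"x": 0,"y": 0,"z": 0,"wx": 0,"wy": 0,"wz": 0,"gripper": 0.008},
    {"x": 0,"y": 0,"z": 0,"wx": 0,"wy": 0,"wz": 0,"gripper": 0.004},
    {"x": 0,"y": 0,"z": 0,"wx": 0,"wy": 0,"wz": 0,"gripper": 0},
    {"x": 0,"y": 0,"z": 0,"wx": 0,"wy": 0,"wz": 0,"gripper": 0},
  ],
)

```text
time_s: 8.3
tool_pos: [0.434, -0.039, 0.0717]
tcp_rot: [0.63, 0.777, 0.0, 0.001]
force: [-1.1, -1.2, 6.5]
finger_gap: 0.0098
grip_force: 59.4
```

>>> jog_arm(
  newtons=60,
  targets=[
    {"x": 0,"y": 0,"z": 0.008,"wx": 0,"wy": 0,"wz": 0,"gripper": 0},
    {"x": 0,"y": 0,"z": 0.015,"wx": 0,"wy": 0,"wz": 0,"gripper": 0},
    {"x": 0,"y": 0,"z": 0.02,"wx": 0,"wy": 0,"wz": 0,"gripper": 0},
    {"x": 0,"y": 0,"z": 0.03,"wx": 0,"wy": 0,"wz": 0,"gripper": 0},
    {"x": 0,"y": 0,"z": 0.03,"wx": 0,"wy": 0,"wz": 0,"gripper": 0},
    {"x": 0,"y": 0,"z": 0.03,"wx": 0,"wy": 0,"wz": 0,"gripper": 0},
    {"x": 0,"y": 0,"z": 0.03,"wx": 0,"wy": 0,"wz": 0,"gripper": 0},
    {"x": 0,"y": 0,"z": 0.022,"wx": 0,"wy": 0,"wz": 0,"gripper": 0},
    {"x": 0,"y": 0,"z": 0,"wx": 0,"wy": 0,"wz": 0,"gripper": 0},
    {"x": 0,"y": 0,"z": 0,"wx": 0,"wy": 0,"wz": 0,"gripper": 0},
  ],
)

```text
time_s: 9.3
tool_pos: [0.4333, -0.0387, 0.2549]
tcp_rot: [0.63, 0.777, -0.0, -0.0]
force: [-0.2, -1.4, -1.6]
finger_gap: 0.0091
grip_force: 59.1
```

>>> jog_arm(
  newtons=60,
  targets=[
    {"x": 0.008,"y": -0.02,"z": 0,"wx": 0,"wy": 0,"wz": -5.17,"gripper": 0},
    {"x": 0.008,"y": -0.023,"z": 0,"wx": 0,"wy": 0,"wz": -5.17,"gripper": 0},
    {"x": 0.008,"y": -0.023,"z": 0,"wx": 0,"wy": 0,"wz": -5.17,"gripper": 0},
    {"x": 0.008,"y": -0.023,"z": 0,"wx": 0,"wy": 0,"wz": -5.17,"gripper": 0},
    {"x": 0.008,"y": -0.023,"z": 0,"wx": 0,"wy": 0,"wz": -5.17,"gripper": 0},
    {"x": 0.008,"y": -0.023,"z": 0,"wx": 0,"wy": 0,"wz": -5.17,"gripper": 0},
    {"x": 0.008,"y": -0.023,"z": 0,"wx": 0,"wy": 0,"wz": -5.17,"gripper": 0},
    {"x": 0.004,"y": -0.02,"z": 0,"wx": 0,"wy": 0,"wz": -5.17,"gripper": 0},
    {"x": 0,"y": -0.02,"z": 0,"wx": 0,"wy": 0,"wz": -5.17,"gripper": 0},
    {"x": 0,"y": 0,"z": 0,"wx": 0,"wy": 0,"wz": 0,"gripper": 0},
  ],
)

```text
time_s: 10.3
tool_pos: [0.4924, -0.2384, 0.252]
tcp_rot: [0.886, 0.463, -0.002, -0.002]
force: [-0.0, 0.6, -2.3]
finger_gap: 0.0093
grip_force: 58.9
```

>>> jog_arm(
  newtons=60,
  targets=[
    {"x": 0,"y": 0,"z": 0,"wx": -2.84,"wy": -4.11,"wz": 0,"gripper": 0},
    {"x": 0,"y": 0,"z": 0,"wx": -2.84,"wy": -4.11,"wz": 0,"gripper": 0},
    {"x": 0,"y": 0,"z": 0,"wx": -2.84,"wy": -4.11,"wz": 0,"gripper": 0},
    {"x": 0,"y": 0,"z": 0,"wx": -2.84,"wy": -4.11,"wz": 0,"gripper": 0},
    {"x": 0,"y": 0,"z": 0,"wx": 0,"wy": 0,"wz": 0,"gripper": 0},
    {"x": 0,"y": 0,"z": 0,"wx": 0,"wy": 0,"wz": 0,"gripper": 0},
  ],
)

```text
time_s: 10.9
tool_pos: [0.4928, -0.2358, 0.2543]
tcp_rot: [0.872, 0.458, 0.08, 0.152]
force: [-0.4, -0.1, -1.5]
finger_gap: 0.0093
grip_force: 59.3
```

```bash
cat > e.py <<'E'
from h import *
from scipy.spatial.transform import Rotation as R
s0=robot.state(); a=np.radians(145.4); t=np.radians(20)
dh=np.array([np.cos(a),np.sin(a),0]); s=np.cos(t)*dh-[0,0,np.sin(t)]; up=np.sin(t)*dh+[0,0,np.cos(t)]
L=np.array([.618,-.342,.287]); r=R.from_quat(s0["tcp_rot"]); M=r.as_matrix()
y=-s; z=-up; Rt=R.from_matrix(np.stack([np.cross(y,z),y,z],1))
print("turn deg",np.degrees((Rt*r.inv()).as_rotvec()),"shift",L+.12*s-.0117*z-s0["tool_pos"])
o=grab("f")
for n in o:
    p=cloud(o[n]); c=s0["tool_pos"]+.0117*M[:,2]
    q=(p.reshape(-1,3)-c)@np.stack([M[:,1],M[:,0],-M[:,2]],1); # plate frame x,y,z
    k=(abs(q[:,0])<.009)&(abs(q[:,1])<.04)&(q[:,2]>-.07)&(q[:,2]<.07)
    print(n,k.sum(),np.nanpercentile(q[k],[1,50,99],axis=0).round(4).tolist())
E
python3 e.py
```

```text
turn deg [-0.11372455 -0.19113594 -0.06304108] shift [ 0.0291151  -0.03993732  0.00261738]
scene 1010 [[-0.005, -0.0263, -0.0523], [0.0037, 0.0106, -0.0071], [0.0076, 0.0289, 0.0587]]
top 4 [[-0.0005, 0.0286, -0.0551], [0.0042, 0.0289, -0.0467], [0.0064, 0.0291, -0.0364]]
```

View pics/f_scene.png

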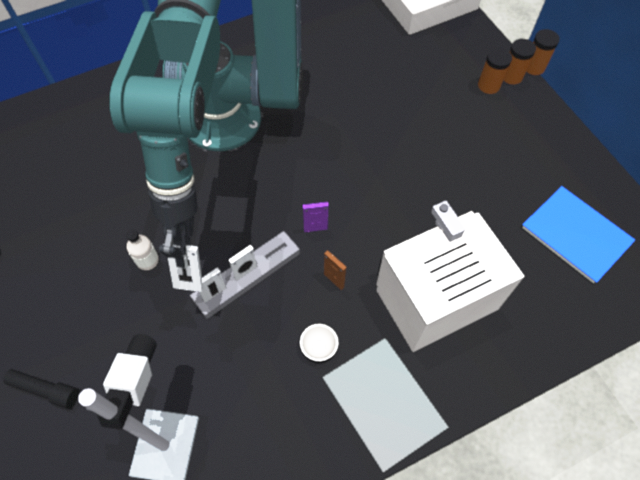

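The plate is held at scene (185,268) and faces the camera. The slot it came from is empty, and the disc, strip and bottle are untouched. Only the last shift remains.

>>> jog_arm(
  newtons=60,
  targets=[
    {"x": 0.007,"y": -0.01,"z": 0,"wx": 0,"wy": 0,"wz": 0,"gripper": 0},
    {"x": 0.008,"y": -0.012,"z": 0.001,"wx": 0,"wy": 0,"wz": 0,"gripper": 0},
    {"x": 0.008,"y": -0.01,"z": 0.001,"wx": 0,"wy": 0,"wz": 0,"gripper": 0},
    {"x": 0.006,"y": -0.008,"z": 0,"wx": 0,"wy": 0,"wz": 0,"gripper": 0},
    {"x": 0,"y": 0,"z": 0,"wx": 0,"wy": 0,"wz": 0,"gripper": 0},
    {"x": 0,"y": 0,"z": 0,"wx": 0,"wy": 0,"wz": 0,"gripper": 0},
    {"x": 0,"y": 0,"z": 0,"wx": 0,"wy": 0,"wz": 0,"gripper": 0},
    {"x": 0,"y": 0,"z": 0,"wx": 0,"wy": 0,"wz": 0,"gripper": 0},
  ],
)

```text
time_s: 11.8
tool_pos: [0.5223, -0.2764, 0.2579]
tcp_rot: [0.872, 0.458, 0.081, 0.154]
force: [-0.7, -0.1, -1.4]
finger_gap: 0.0094
grip_force: 59.3
```

```bash
sed -i 's/grab("f")/grab("g")/' e.py; python3 e.py; python3 d.py k
```

```text
turn deg [ 0.00361887 -0.01232779 -0.01288884] shift [-0.00043793  0.00072775 -0.00091823]
scene 1017 [[-0.006, -0.0267, -0.0529], [0.0036, 0.0107, -0.0062], [0.0081, 0.0291, 0.0587]]
top 27 [[-0.0026, 0.0232, -0.0521], [0.0014, 0.0288, -0.0067], [0.0059, 0.0294, 0.0342]]
scene theta 0.0027750293 0.6060919 0.18860443 188
scene pin top z [0.21083653 0.21978247 0.22398308]
top theta -0.009180621 0.6063597 0.19160736 251
top pin top z [0.21462669 0.21963285 0.22157384]
```

```bash
python3 -c "
from cell import job; print(job.finish_job())"
```

```text
the job is handed in; nothing more can be done
None
```

The job is handed in, verdict not shown: the lamp box door measures shut with its pin down, and the dumbbell plate is held still, square to the lens and 12 cm in front of it, about 1 mm from the measured target.

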